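# Refit a clicking fuel cap

## Task

Put the fuel cap back on the filler neck of the tank: set it on the neck without forcing it, feel for the place where its lugs drop into the notches, and turn it clockwise until it clicks. Stop there, three clicks at the most, let go, and leave the other things on the bench where they are.

Things in the scene. Friction and masses are not known exactly. Their poses are not given: they have to be found in the camera images.
- cap: Dark plastic ratchet fuel cap, 72 mm across its knurled skirt, 56 mm high, 0.17 kg, lying loose on the bench, skirt down. Origin: centre of the skirt's lower edge; z up; x along the grip rib. An outer shell with the rib, and inside it a collar (bore 57 mm, mouth flared to guide it over the neck) with two lugs and a sprung seal.
- rib (a point): Middle of the cap's straight grip rib, 45 mm above the cap's lower edge, axes as the cap's. The rib runs across the cap's top along x: 62 mm long, 14 mm thick (across y), flat upright sides from 32 mm (the cap's disc) up to 56 mm above the lower edge.
- lugs (a point): On the cap's axis at the lower face of its two lugs, 6 mm above the cap's lower edge; axes as the cap's. The lugs point inwards from the collar under the two ends of the rib (+x and -x sides), each 44 degrees of arc long and 4 mm thick.
- seal_face (a point): On the cap's axis at the underside of its rubber-faced sealing plate, 16.5 mm above the cap's lower edge when free. Pressed by the neck's rim it gives way upwards, up to 6 mm: about 1 N to start, then 1.8 N per mm.
- ratchet (a joint): How far the cap's shell has slipped clockwise round its collar, rad: 0 at first, 0.314 a click (18 degrees); at rest only at whole clicks. They turn together, under 0.2 N m on the ramps; held at the stop, the moment climbs to about 0.6 N m, the shell starts to slip, the moment falls through zero halfway to the next tooth, then pushes the shell on into it (up to 0.4 N m): that is the click.
- tank: Grey pressed-steel fuel tank of a small engine, 225 x 150 mm, flat top 135 mm above the bench, seam flange 250 x 172 mm, on four posts on a plywood board 290 x 200 x 12 mm; all fixed. Origin: centre of the board's underside; z up; x along the tank's length, the filler neck being towards -x.
- mouth (a point): Centre of the filler neck's rim, 161 mm above the bench, 26 mm above the tank's top, 45 mm from the tank's centre; axes as the tank's. A steel tube 42 mm across, bore 34 mm, with two opposite cam flanges outside it, 55 mm across, and two notches between these. With the lugs dropped into the notches and the seal just touching the rim, the cap's lower edge is 16.5 mm below this point.
- flange (a point): On the neck's axis at the top face of its two flanges, 2 mm below the rim; axes as the tank's. The two notches between the flanges are 54 degrees of arc wide, so the lugs have 5 degrees of play either way. The line through the notches lies up to 50 degrees to either side of the tank's x axis; it is not measured but has to be felt or seen. Lugs on the flanges: cap's lower edge 8 mm below the rim.
- home (a point): Where the origin of the cap must end: 20 mm below the rim on the neck's axis; axes as the tank's. Turned clockwise (seen from above) the lugs run under the flanges, whose ramps draw the cap down to here against the seal; pushed down to here first it turns freely. The lugs meet a stop when the rib is 68 degrees clockwise of the notches' line; turned on from there the cap clicks.
- carburettor: Aluminium carburettor, about 90 x 60 x 101 mm, standing on its float bowl; a bystander. Origin: centre of its underside.
- piston: Aluminium piston, 49 mm across and 54 mm high, standing on its skirt; a bystander. Origin: centre of its underside.
- spanner: Steel combination spanner, 165 mm long, 9 mm thick, lying flat; a bystander. Origin: near its middle, on the bench.

How it is judged:
On the way, in this order (a step that is already met when the one before it is completed fails the run):
1. the cap is on the neck with its lugs dropped into the notches (horizontal distance between cap and mouth below 0.004 m and z of cap in the frame of mouth below -0.0135 m), for 0.1 s.
2. the cap is drawn down and has clicked (horizontal distance between cap and mouth below 0.004 m and z of cap in the frame of mouth below -0.0185 m and value of joint ratchet above 0.25 rad), for 0.1 s.
At the end, for the whole second after the job is handed in: The cap sits centred on the filler neck (within 4 mm) and upright, drawn down under the flanges (its lower edge at least 18.5 mm below the rim), has clicked one to three times, and rests there, let go (all of step 2 and angle between cap's own z axis and vertical below 0.08 rad and value of joint ratchet below 1.05 rad and linear speed of cap below 0.02 m/s); the robot touches nothing.
It fails at once if the cap is clicked on past three clicks (value of joint ratchet above 1.12 rad).
It fails at once if the cap is pressed on the neck with more than 35 N before its lugs have dropped into the notches (contact force between cap and tank above 35 N and z of cap in the frame of mouth above -0.0145 m).
It fails at once if the neck is strained (cap and tank bear on each other with more than 70 N in all) (contact force between cap and tank above 70 N).
It fails at once if a bystander is shifted by more than 25 mm (distance of any of carburettor, piston, spanner from where it was at the start of the episode above 0.025 m).
It also fails if it takes over 67 s, if anything falls off the work surface, if the arm or the gripper's body presses on something with over 40 N, if the wrist force passes 120 N, or if a joint passes its speed limit or range.

## Robot

A 6-joint arm with a two-finger parallel gripper is mounted at the origin on the work surface. World frame = base frame: x ahead of the robot, y to its left, z up, the work surface at z = 0. Lengths are in m, angles in rad, forces in N, time in s.
With the tool pointing down it reaches from about 0.275 to 0.875 m from the base axis. Payload 12.5 kg.
Tool frame: the origin (TCP) lies at the very end of the fingers, on their centre line; the grasp point (between the pads) lies 19 mm behind it; x points along the fingers, y is the direction in which the jaws open and shut, and the axes are right-handed (so a half turn about x gives the same grasp; the last joint's range is limited). The gripper opens to 85 mm and grips with 20 to 120 N. Pads are 22 mm wide; open, the fingers measure 114 mm over their backs; the gripper's body (76 mm by 85 mm) begins 54 mm behind the grasp point. The pads swing forward as they close: fully open they stand 13 mm farther back than shut.
Start: joints at [-1.333, 0.351, 1.652, -0, 1.139, -0.085], TCP at [0.174, -0.522, 0.231] pointing down, gripper open.
Joint ranges: [-2.75, 2.75], [-0.79, 2.1], [0.01, 2.65], [-1.57, 4.71], [0.07, 3.14], [-2.87, 2.87]. Speed limits (rad/s): [2.22, 2.22, 2.79, 3.14, 3.14, 3.14].

## Interface

Orientations are given as a 3x3 rotation matrix whose columns are the frame's x, y, z axes.
In Python, from bench import manip gives the robot as it stands. Calls block until the motion is done:
- manip.move_ptp(position, orientation): joint-space move of the TCP to a pose.
- manip.move_l(position, attitude=None, max_speed=0.15): straight line of the TCP; attitude=None keeps the orientation; max_speed is the mean speed in m/s.
- manip.move_j(angles): joint-space move.
- manip.set_gripper(opening, effort=None): opening from 0.0 (shut) to 1.0 (fully open); effort is the grip in N (None keeps the last); returns when the fingers have stopped.
- manip.dwell(seconds).
- manip.inverse_kinematics(position, orientation): joint angles nearest the present ones, or None.
- manip.grab_frame(name): name is "scene" or "top" or "wrist"; returns (picture, depth): 420x560x3 uint8, red, green, blue; 420x560 float32, m along the optical axis (not along the pixel's ray), 0 where there is no reading.
- manip.get_calibration(name): a dict with "camera_matrix" (3x3 intrinsics, pixels), "R" (3x3) and "t" (3): a world point X has camera coordinates R X + t. Camera axes: x right, y down, z forward; pixel columns grow to the right and rows downward; lengths in m; the calibration is good to about 2 mm. The wrist camera is an equidistant fisheye: a pixel r from the principal point sees the ray r / f radians off the axis. A picture is of the moment at which its call begins: read the wrist's pose just before it. get_calibration takes no time and is no camera call; for the wrist camera it gives the pose at the moment of the call.
A pose or a line that the arm cannot do raises manip.Unreachable and nothing moves.
- manip.sign_off(): hands the job in, once; it reports no verdict.
Trained networks look in the newest picture that a camera, given by its name, has taken for a name from the list of things; names that differ only in an ending like _2 or _b are one class to them, and where a whole thing is asked for, a point or a joint stands for the part that bears it (a point fixed in the world has none). Each returns a list of dicts, best first, with "confidence" (0 to 1); they miss things now and then, are a little off and sometimes report something else, mostly with a low value. They report only what shows in the picture. A call takes as long as a camera call.
- manip.look_for(camera, name): "at" ([x, y, z] in m, in world coordinates, good to about 4 mm: the middle of the surface that is visible of it).
Readings, each from a call of its own:
- manip.current_time(): time.
- manip.current_qpos(): joint angles.
- manip.current_joint_vel(): joint speeds.
- manip.current_joint_torque(): joint torques, N m.
- manip.current_ee_pos(): TCP position.
- manip.current_tcp_rot(): TCP orientation.
- manip.current_force(): force on the tool from outside, world axes, zero at the start.
- manip.current_ft_torque(): the same for the moment, N m.
- manip.current_grip_width(): opening from 0.0 (shut) to 1.0 (fully open).
Only numpy, scipy, OpenCV 4.12 (cv2) and the standard library are available. Lean on these libraries where they do the work, as an engineer would, in place of code of your own. Each camera call takes 0.05 s, during which the arm holds its last target.

## Working session

There is one attempt and no reset: what is moved stays moved. The work goes in short steps, each a Python script; the robot and the scene stay as the last script left them, time stands still between calls to the robot, and variables do not carry over. Pictures are saved under pics/ and viewed, and the job is handed in when it is done.

```bash
ls; mkdir -p pics
python3 - <<'E'
from bench import manip
import cv2,numpy as np
for n in ["scene","top","wrist"]:
    p,d=manip.grab_frame(n); cv2.imwrite(f"pics/{n}0.png",p[:,:,::-1]); np.save(f"pics/{n}0.npy",d)
    for o in ["cap","tank","carburettor","piston","spanner"]:
        r=manip.look_for(n,o); print(n,o,[(np.round(x["at"],4).tolist(),round(x["confidence"],2)) for x in r[:2]])
print(manip.current_time(),manip.current_force(),manip.current_tcp_rot())
E
```

```text
pics
scene cap [([0.509, 0.1692, 0.0315], 0.76)]
scene tank [([0.6476, -0.1835, 0.1272], 0.55)]
scene carburettor [([0.6669, 0.3991, 0.0506], 0.7)]
scene piston [([0.7169, 0.2246, 0.0537], 0.54)]
scene spanner [([0.5362, -0.3973, 0.0053], 0.79)]
top cap [([0.5016, 0.1777, 0.0349], 0.71)]
top tank [([0.5841, -0.1345, 0.132], 0.86)]
top carburettor [([0.6552, 0.4072, 0.0561], 0.83)]
top piston [([0.7068, 0.24, 0.0518], 0.66), ([0.4956, 0.1804, 0.0332], 0.32)]
top spanner [([0.5338, -0.4026, 0.0072], 0.85)]
wrist cap []
wrist tank []
wrist carburettor []
wrist piston []
wrist spanner []
0.9 [-0.59188001  0.58364981 -0.03142787] [[-2.07259205e-05  3.17247173e-01 -9.48342887e-01]
 [-1.54666968e-05 -9.48342887e-01 -3.17247173e-01]
 [-1.00000000e+00  8.09249221e-06  2.45620451e-05]]
```

View pics/top0.png

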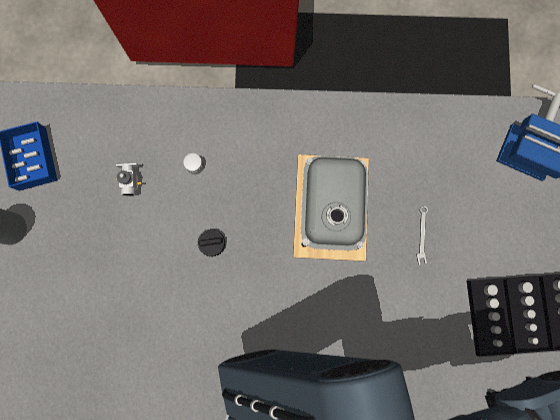

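View pics/scene0.png

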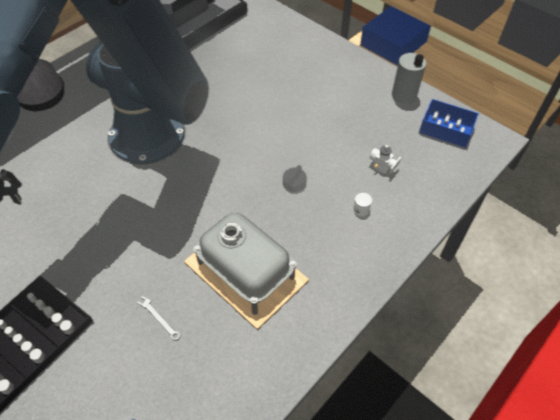

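View pics/wrist0.png

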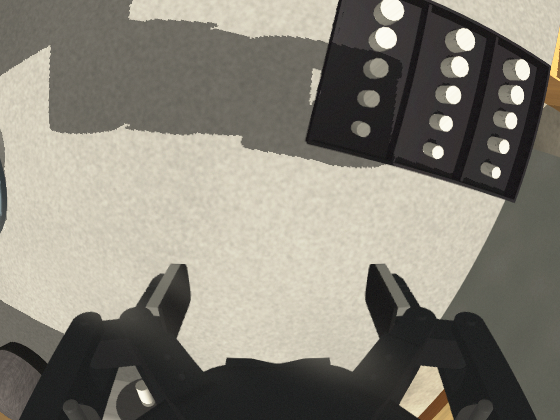

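Run:
```python
from bench import manip
for n in ["scene","top","wrist"]: print(n,manip.get_calibration(n))
```

```text
scene {'camera_matrix': array([[544.95424755,   0.        , 281.97211328],
       [  0.        , 544.95424755, 211.47702497],
       [  0.        ,   0.        ,   1.        ]]), 'R': array([[ 0.73997482,  0.67260957,  0.00579992],
       [ 0.551248  , -0.60147214, -0.57823603],
       [-0.3854386 ,  0.43107729, -0.81584892]]), 't': array([-0.44901308, -0.25488159,  1.81378611])}
top {'camera_matrix': array([[535.76715379,   0.        , 275.53117743],
       [  0.        , 535.76715379, 206.99592262],
       [  0.        ,   0.        ,   1.        ]]), 'R': array([[ 0.02946703, -0.99954551,  0.00636173],
       [-0.9871529 , -0.03010041, -0.15691754],
       [ 0.15703771, -0.00165611, -0.98759122]]), 't': array([-0.01152336,  0.59564865,  1.40437132])}
wrist {'camera_matrix': array([[325.1922621 ,   0.        , 277.48447169],
       [  0.        , 325.1922621 , 203.02503373],
       [  0.        ,   0.        ,   1.        ]]), 'R': array([[ 3.17397923e-01, -9.48292283e-01, -5.50886436e-04],
       [-8.97788377e-01, -3.00680978e-01,  3.21818241e-01],
       [-3.05343395e-01, -1.01649862e-01, -9.46801308e-01]]), 't': array([-0.54986806, -0.0426826 ,  0.38136977])}
```

The top view shows the cap at (211,242) with its rib nearly horizontal, and the neck at (337,215). The spanner, piston and carburettor are all well clear. Next I'll look closely at the neck and the cap with the wrist camera.

```bash
cat > h.py <<'E'
from bench import manip
import cv2,numpy as np
def ray(cal,u,v,fish):
    K=cal["camera_matrix"];x=(u-K[0,2])/K[0,0];y=(v-K[1,2])/K[1,1]
    if fish:
        th=np.hypot(x,y);s=np.where(th>1e-9,np.tan(th)/np.maximum(th,1e-9),1);x=x*s;y=y*s
    return np.stack([x,y,np.ones_like(x)],-1)
def cloud(cal,d,fish):
    v,u=np.mgrid[0:d.shape[0],0:d.shape[1]].astype(float)
    P=ray(cal,u,v,fish)*d[...,None]
    return (P-cal["t"])@cal["R"]
def atz(cal,u,v,z,fish=False):
    r=ray(cal,np.float64(u),np.float64(v),fish)@cal["R"]; C=-cal["R"].T@cal["t"]
    return C+r*(z-C[2])/r[2]
def Rz(a):
    """tool down, tool z (away from camera) at world yaw a"""
    z=np.array([np.cos(a),np.sin(a),0]);x=np.array([0,0,-1.]);return np.stack([x,np.cross(z,x),z],1)
def ortho(cal,img,d,c,z,half=0.05,n=500):
    """orthographic resample of plane z about c: +x up, +y left"""
    K=cal["camera_matrix"]
    i,j=np.mgrid[0:n,0:n]; X=c[0]+half*(1-2*i/n); Y=c[1]+half*(1-2*j/n)
    P=np.stack([X,Y,np.full(X.shape,z)],-1)@cal["R"].T+cal["t"]
    r=np.hypot(P[...,0],P[...,1]); th=np.arctan2(r,P[...,2]); s=th/np.maximum(r,1e-9)*K[0,0]
    return cv2.remap(img,(P[...,0]*s+K[0,2]).astype(np.float32),(P[...,1]*s+K[1,2]).astype(np.float32),cv2.INTER_LINEAR)
def shot(name,tag):
    cal=manip.get_calibration(name);p,d=manip.grab_frame(name)
    cv2.imwrite(f"pics/{tag}.png",p[:,:,::-1]);np.savez(f"pics/{tag}.npz",p=p,d=d,**cal)
    return cal,p,d
E
python3 - <<'E'
from h import *
cal=manip.get_calibration("top")
m=atz(cal,337.5,215.5,.161); c=atz(cal,211,241,.05); print(m,c)
# camera 0.083 behind along -z of tool; aim so camera is ~0.04 short of the neck
yaw=np.arctan2(m[1],m[0])+np.pi; R=Rz(yaw); z=R[:,2]
p=m+z*0.055; p[2]=0.30
print(yaw,p); manip.move_ptp(p,R)
cal,img,d=shot("wrist","w_neck")
print(manip.look_for("wrist","tank"),manip.current_time(),manip.current_qpos())
cv2.imwrite("pics/o_neck.png",ortho(cal,img,d,m,.161)[:,:,::-1])
E
```

```text
[ 0.56088519 -0.14829901  0.161     ] [0.49795513 0.17613529 0.05      ]
2.8831060226749883 [ 0.5077124  -0.13424003  0.3       ]
[{'at': [0.5923, -0.1445, 0.1315], 'confidence': 0.88}] 2.8667 [-3.48370472e-01  2.41297044e-01  1.62663542e+00 -5.74568150e-05
  1.27384922e+00  1.48174759e+00]
```

View pics/w_neck.png

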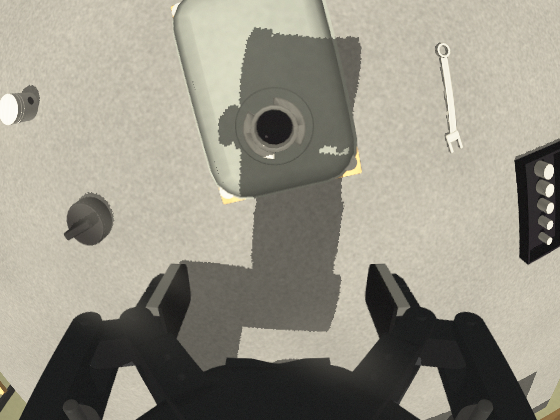

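View pics/o_neck.png

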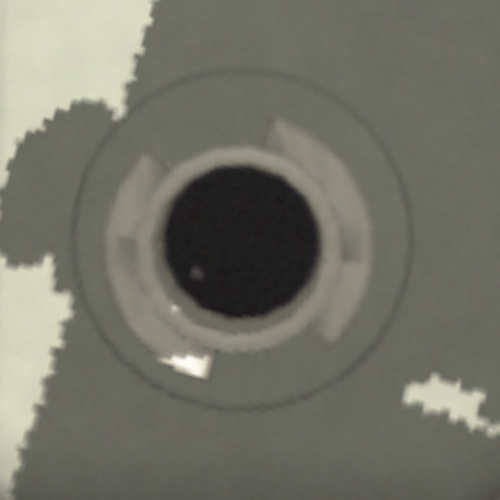

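The wrist view shows the neck at (275,127). Both flanges are visible in the rectified view, with gaps at the top and bottom, so the notch line is about +14° from world x. I'll refine that and look at the cap.

Run:
```python
from h import *
f=np.load("pics/w_neck.npz"); cal={k:f[k] for k in("camera_matrix","R","t")}
P=cloud(cal,f["d"],True)
z=P[...,2]; sel=(np.hypot(P[...,0]-.5609,P[...,1]+.1483)<.06)
print("top z",np.median(z[sel&(z<.145)&(z>.12)]))
rim=sel&(z>.153)&(z<.17); print(rim.sum(),P[rim].mean(0),np.percentile(z[rim],[5,50,95]))
# bore: dark hole circle on rim plane
o=ortho(cal,f["p"],None,[.5609,-.1483],.161); g=cv2.cvtColor(o,cv2.COLOR_RGB2GRAY)
m=(g<60).astype(np.uint8); n,l,s,c=cv2.connectedComponentsWithStats(m); k=1+np.argmax(s[1:,4]); print(s[k],c[k], 2*np.sqrt(s[k,4]/np.pi)/5)
ct=max(cv2.findContours((l==k).astype(np.uint8),0,1)[0],key=len);(u,v),r=cv2.minEnclosingCircle(ct)
print(u,v,r/5)
C=np.array([.5609+.05*(1-2*v/500),-.1483+.05*(1-2*u/500)]);print("bore centre",C)
q=ortho(cal,f["p"],None,C,.159); g=cv2.cvtColor(q,cv2.COLOR_RGB2GRAY)
pol=cv2.warpPolar(g,(200,720),(250,250),200,0) # angle from +u clockwise
cv2.imwrite("pics/pol.png",cv2.resize(cv2.rotate(pol,cv2.ROTATE_90_COUNTERCLOCKWISE),(720,400)))
# now view cap
c0=np.array([.498,.176]); yaw=np.arctan2(c0[1],c0[0])+np.pi;R=Rz(yaw);p=np.r_[c0+R[:2,2]*.06,.20]
manip.move_ptp(p,R); cal,img,d=shot("wrist","w_cap")
print(manip.look_for("wrist","cap"),manip.current_time())
cv2.imwrite("pics/o_cap.png",ortho(cal,img,d,c0,.056)[:,:,::-1])
P=cloud(cal,d,True);s=(np.hypot(P[...,0]-c0[0],P[...,1]-c0[1])<.06)
t=s&(P[...,2]>.048);Q=P[t];print(t.sum(),Q.mean(0),np.percentile(Q[:,2],[5,50,95]))
w,V=np.linalg.eigh(np.cov(Q[:,:2].T));print("ribyaw",np.degrees(np.arctan2(V[1,1],V[0,1])),np.sqrt(w)*np.sqrt(12))
cv2.imwrite("pics/capmask.png",(t*255).astype(np.uint8))
```

```text
top z 0.13597245867770208
1561 [ 0.56111234 -0.14587882  0.16011191] [0.15791666 0.16007426 0.16225224]
[  164   167   155   151 18138] [240.71352961 241.70724446] 30.393432752755245
241.30934143066406 240.41461181640625 15.576951599121093
bore centre [ 0.56281708 -0.14656187]
[] 4.1667
18549 [0.46120061 0.16262704 0.27807307] [0.05709253 0.2886961  0.34368238]
ribyaw 97.94706909988412 [0.06245174 0.0694983 ]
```

View pics/pol.png

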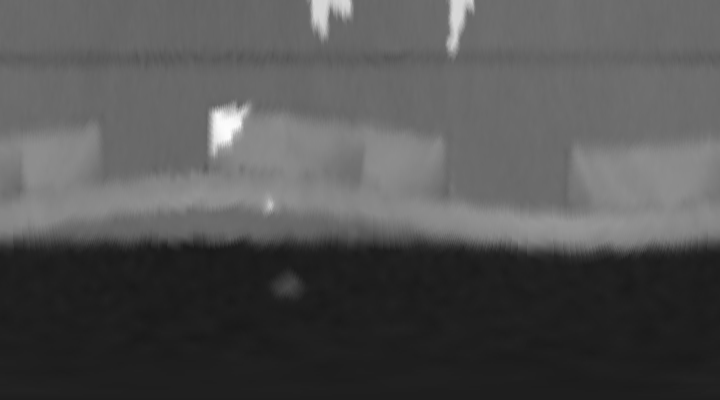

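View pics/w_cap.png

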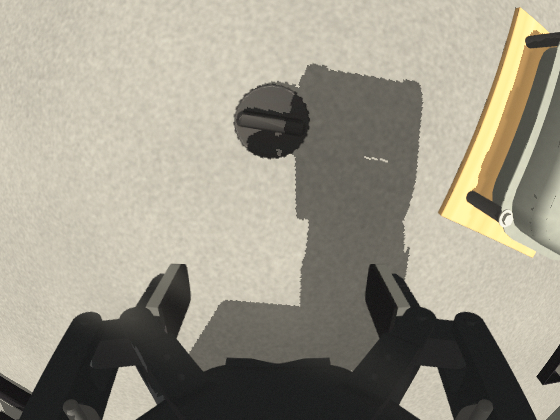

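View pics/o_cap.png

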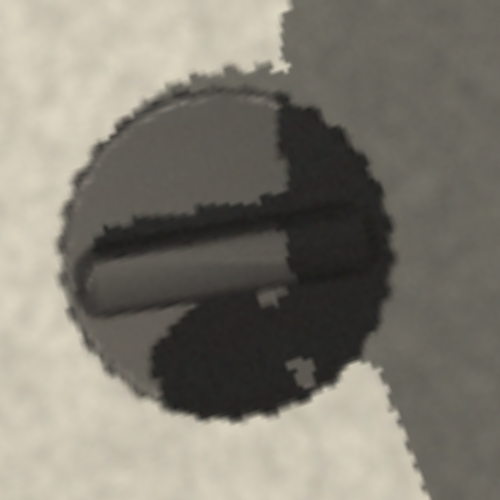

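Run:
```python
from h import *
from scipy.optimize import minimize
def load(t):
    f=np.load(f"pics/{t}.npz"); return {k:f[k] for k in("camera_matrix","R","t")},f["p"],f["d"]
cal,p,d=load("w_cap"); P=cloud(cal,d,True);c0=np.array([.498,.176])
s=(np.hypot(P[...,0]-c0[0],P[...,1]-c0[1])<.06)
t=s&(P[...,2]>.050)&(P[...,2]<.063);Q=P[t];print(t.sum(),Q.mean(0),np.median(Q[:,2]))
(cx,cy),wh,a=cv2.minAreaRect((Q[:,:2]*1000).astype(np.float32));print(cx,cy,wh,a)
w,V=np.linalg.eigh(np.cov(Q[:,:2].T));print("ribyaw",np.degrees(np.arctan2(V[1,1],V[0,1])),np.sqrt(w*12))
t=s&(P[...,2]>.027)&(P[...,2]<.063);Q=P[t];print((cv2.minEnclosingCircle((Q[:,:2]*1000).astype(np.float32))))
t=s&(P[...,2]>.027)&(P[...,2]<.037);print("disc z",np.median(P[t][:,2]),P[t].mean(0))
# circle-gradient fits
def fit(cal,p,c,z,rads):
    n=1000;q=cv2.cvtColor(ortho(cal,p,None,c,z,.05,n),cv2.COLOR_RGB2GRAY); q=cv2.GaussianBlur(q,(0,0),4).astype(float)
    a=np.linspace(0,2*np.pi,720)
    best=[]
    for R in rads:
        for dx in np.arange(-5,5.1,.25):
            for dy in np.arange(-5,5.1,.25):
                def smp(r):
                    X=dx+r*np.cos(a);Y=dy+r*np.sin(a)
                    return q[(500-X*10).astype(int).clip(0,n-1),(500-Y*10).astype(int).clip(0,n-1)]
                g=smp(R+.5)-smp(R-.5); best.append((np.mean(np.clip(g,-12,12)),R,c[0]+dx/1e3,c[1]+dy/1e3))
    best.sort();return best[0],best[-1]
print("cap",fit(cal,p,c0,.030,[35.5,36,36.5]))
cal,p,d=load("w_neck")
print("rim outer",fit(cal,p,[.561,-.1463],.161,[20.5,21,21.5]))
print("bore",fit(cal,p,[.561,-.1463],.161,[16.5,17,17.5]))
print("ring",fit(cal,p,[.561,-.1463],.135,[32,33,34,35]))
```

```text
1080 [0.49567581 0.18069956 0.05595838] 0.05616965919089645
495.3946838378906 180.72958374023438 (14.402156829833984, 62.20020294189453) 9.211514472961426
ribyaw 99.13702953893333 [0.01396847 0.06035022]
((495.46282958984375, 180.70291137695312), 37.42158508300781)
disc z 0.03256966333985985 [0.49657091 0.18089728 0.03247657]
cap ((np.float64(0.9361111111111111), 36, np.float64(0.49625), np.float64(0.17099999999999999)), (np.float64(12.0), 36.5, np.float64(0.49525), np.float64(0.181)))
rim outer ((np.float64(-7.168055555555555), 20.5, np.float64(0.56125), np.float64(-0.14605)), (np.float64(4.9222222222222225), 20.5, np.float64(0.55725), np.float64(-0.14855000000000002)))
bore ((np.float64(-0.825), 16.5, np.float64(0.5567500000000001), np.float64(-0.14705000000000001)), (np.float64(12.0), 17.5, np.float64(0.5617500000000001), np.float64(-0.14605)))
ring ((np.float64(-5.1194444444444445), 33, np.float64(0.56), np.float64(-0.14905000000000002)), (np.float64(1.2055555555555555), 35, np.float64(0.56325), np.float64(-0.14355)))
```

Cap at (0.4953, 0.1808) with rib yaw 99.2°. Neck at about (0.561, -0.146) with notch line at about 14.3°. I'll look at each again at the tool yaw I'll use there, so the wrist camera's bias largely cancels.

```bash
cat >> h.py <<'E'
def fit(cal,p,c,z,rads,rng=5):
    n=1000;q=cv2.cvtColor(ortho(cal,p,None,c,z,.05,n),cv2.COLOR_RGB2GRAY); q=cv2.GaussianBlur(q,(0,0),4).astype(float)
    a=np.linspace(0,2*np.pi,720);best=[]
    for R in rads:
        for dx in np.arange(-rng,rng+.1,.25):
            for dy in np.arange(-rng,rng+.1,.25):
                def smp(r):
                    X=dx+r*np.cos(a);Y=dy+r*np.sin(a)
                    return q[(500-X*10).astype(int).clip(0,n-1),(500-Y*10).astype(int).clip(0,n-1)]
                g=smp(R+.5)-smp(R-.5); best.append((round(np.mean(np.clip(g,-12,12)),2),R,round(c[0]+dx/1e3,5),round(c[1]+dy/1e3,5)))
    best.sort();return best[0],best[-1]
E
python3 - <<'E'
from h import *
ya=np.radians(14.3);R=Rz(ya);m=np.array([.561,-.146])
manip.move_ptp(np.r_[m+R[:2,2]*.06,.305],R);print(manip.current_qpos(),manip.current_time())
cal,p,d=shot("wrist","w_neck2");P=cloud(cal,d,True)
s=(np.hypot(P[...,0]-m[0],P[...,1]-m[1])<.04)&(P[...,2]>.1575)&(P[...,2]<.166)
print("rim depth",P[s].mean(0)); 
print("outer",fit(cal,p,m,.161,[20.5,21]));print("bore",fit(cal,p,m,.161,[16.5,17,17.5]))
cv2.imwrite("pics/o_neck2.png",ortho(cal,p,d,m,.159)[:,:,::-1])
yc=np.radians(-80.8);R=Rz(yc);c=np.array([.4953,.1808])
manip.move_ptp(np.r_[c+R[:2,2]*.06,.20],R);print(manip.current_qpos(),manip.current_time())
cal,p,d=shot("wrist","w_cap2");P=cloud(cal,d,True)
s=(np.hypot(P[...,0]-c[0],P[...,1]-c[1])<.045)&(P[...,2]>.050)&(P[...,2]<.063);Q=P[s]
print(cv2.minAreaRect((Q[:,:2]*1000).astype(np.float32)));w,V=np.linalg.eigh(np.cov(Q[:,:2].T));print("ribyaw",np.degrees(np.arctan2(V[1,1],V[0,1])))
print("cap",fit(cal,p,c,.030,[36,36.5]))
cv2.imwrite("pics/o_cap2.png",ortho(cal,p,d,c,.056)[:,:,::-1])
E
```

```text
[-2.82097367e-01  4.46867508e-01  1.32734583e+00  2.69073719e-05
  1.36750938e+00 -2.10228959e+00] 7.1583
rim depth [ 0.56097383 -0.1458177   0.16021923]
outer ((np.float64(-6.71), 20.5, np.float64(0.56075), np.float64(-0.14575)), (np.float64(4.35), 20.5, np.float64(0.55725), np.float64(-0.1485)))
bore ((np.float64(-0.38), 16.5, np.float64(0.56525), np.float64(-0.14475)), (np.float64(12.0), 17.5, np.float64(0.56075), np.float64(-0.14575)))
[ 1.46186085e-01  3.31739563e-01  1.76322062e+00 -5.64751728e-05
  1.04619825e+00 -1.47154222e-02] 9.0167
((495.5878601074219, 180.44412231445312), (14.26614761352539, 61.31541442871094), 9.475173950195312)
ribyaw 99.99171714007907
cap ((np.float64(1.64), 36, np.float64(0.4903), np.float64(0.18255)), (np.float64(12.0), 36.5, np.float64(0.49605), np.float64(0.1808)))
```

View pics/o_neck2.png

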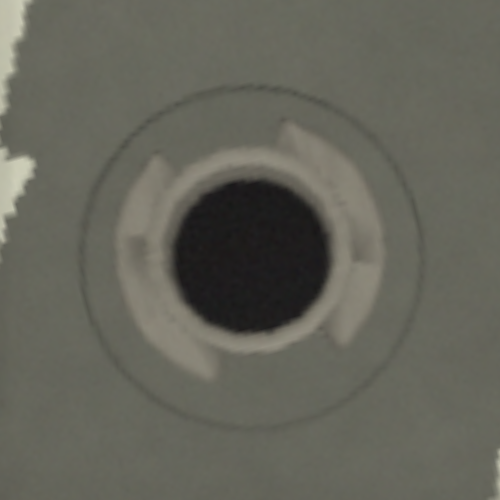

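View pics/o_cap2.png

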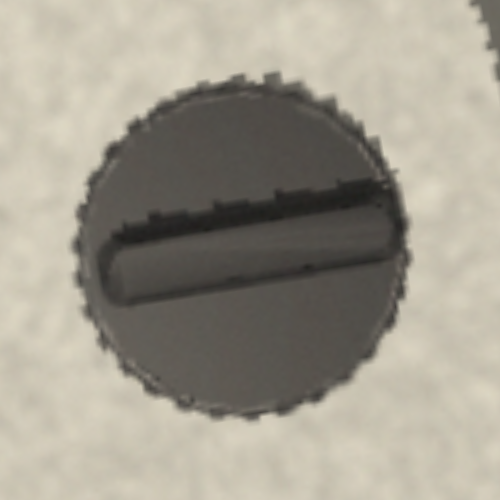

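The rectified views agree across tool yaws: neck (0.5609, -0.1458), cap (0.4957, 0.1807), rib yaw about 99.4°, notch line about 14.2°. Next is the grasp.

Run:
```python
from h import *
R=Rz(np.radians(-80.5));c=np.array([.4957,.1806])
manip.set_gripper(.6)
manip.move_l(np.r_[c,.09],R,max_speed=.2)
manip.dwell(.1);print("F0",manip.current_force())
manip.move_l(np.r_[c,.036],max_speed=.06)
print(manip.current_ee_pos(),manip.current_force())
manip.set_gripper(0.0,effort=110);print("w",manip.current_grip_width(),manip.current_force(),manip.current_ft_torque(),manip.current_time())
shot("wrist","w_grip")
```

```text
F0 [0.34601726 0.29035915 0.19931062]
[0.49595306 0.18065655 0.03633127] [-0.37513982  1.45834177  0.30159267]
w 0.13335994970722043 [-1.62236828 -0.87779743  6.5618176 ] [-0.11272254  0.40822655 -0.02412227] 11.8667
```

View pics/w_grip.png

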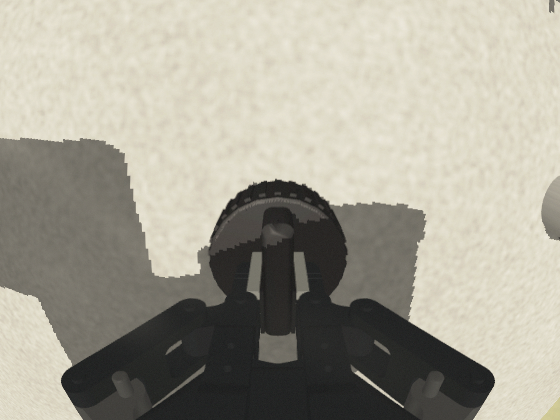

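The cap is gripped: the pads hold the rib, width 0.133. Next I lift it and carry it to a hover over the neck.

Run:
```python
from h import *
c=np.array([.4957,.1806]);m=np.array([.5609,-.1458])
manip.move_l(np.r_[c,.26],max_speed=.2)
R=Rz(np.radians(14.2))
manip.move_ptp(np.r_[m,.26],R)
manip.move_l(np.r_[m,.215],max_speed=.1)
manip.dwell(.2)
print(manip.current_force(),manip.current_ft_torque(),manip.current_grip_width(),manip.current_ee_pos(),manip.current_qpos(),manip.current_time())
shot("wrist","w_hov");cal,p,d=shot("scene","s_hov");shot("top","t_hov")
cv2.imwrite("pics/s_crop.png",cv2.resize(p[150:330,150:350,::-1],None,fx=3,fy=3))
print(manip.look_for("scene","cap"))
```

```text
[-0.25986927 -0.56481121 -1.12065145] [ 0.10469952 -0.0224743  -0.00435668] 0.13172710826640313 [ 0.56119139 -0.14589162  0.21571201] [-3.34610217e-01  4.20061967e-01  1.59000695e+00 -1.83849271e-05
  1.13030948e+00 -2.15324281e+00] 15.925
[{'at': [0.5811, -0.1601, 0.2108], 'confidence': 0.67}, {'at': [0.7166, 0.2263, 0.0542], 'confidence': 0.34}]
```

View pics/s_crop.png

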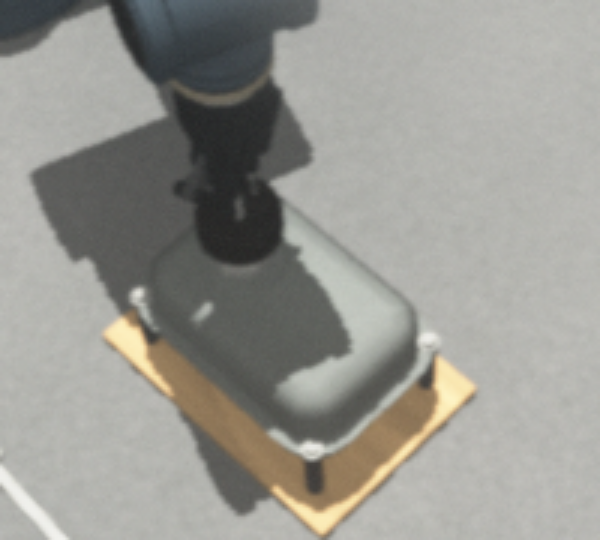

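View pics/w_hov.png

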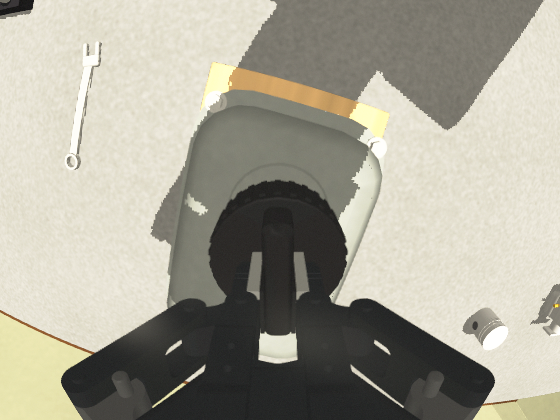

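The scene crop shows the cap upright above the neck, and the wrist view shows it sitting in the jaws as it did at the grasp. Next I lower it with force checks.

```bash
cat >> h.py <<'E'
F0=np.array([-.26,-.565,-1.12]);M0=np.array([.105,-.022,-.004])
def st(tag=""):
    p=manip.current_ee_pos();f=manip.current_force()-F0;t=manip.current_ft_torque()-M0
    print(tag,"p",np.round(p*1000,2),"edge-rim %.2f"%((p[2]-.0363-.161)*1000),"F",np.round(f,1),"M",np.round(t,2),"t",round(manip.current_time(),2),flush=True);return p,f,t
E
python3 - <<'E'
from h import *
m=np.array([.5606,-.1457])
manip.move_l(np.r_[m,.196],max_speed=.05);st()
z=.196
while z>.1785:
    z-=.0015;manip.move_l(np.r_[m,z],max_speed=.02);p,f,t=st("%.4f"%z)
    if np.linalg.norm(f)>14: print("stop");break
E
```

```text
p [ 560.58 -145.67  195.79] edge-rim -1.51 F [ 0.2  0.5 -0.2] M [-0.14  0.05 -0.01] t 16.66
0.1945 p [ 560.64 -145.71  194.6 ] edge-rim -2.70 F [-0.7  1.3 -0.5] M [-0.14  0.04  0.02] t 16.91
0.1930 p [ 560.56 -145.67  192.97] edge-rim -4.33 F [ 0.2  0.1 -0.9] M [-0.11  0.01  0.02] t 17.16
0.1915 p [ 560.55 -145.68  191.41] edge-rim -5.89 F [ 0.5  0.2 -0.4] M [-0.09 -0.   -0.  ] t 17.41
0.1900 p [ 560.53 -145.68  189.87] edge-rim -7.43 F [-0.7  1.2 -0.4] M [-0.07 -0.04  0.05] t 17.66
0.1885 p [ 560.55 -145.69  188.38] edge-rim -8.92 F [ 0.4 -0.2 -0. ] M [-0.14  0.08  0.01] t 17.91
0.1870 p [ 560.58 -145.68  186.9 ] edge-rim -10.40 F [ 0.7  1.1 -1.1] M [-0.11  0.04 -0.03] t 18.16
0.1855 p [ 560.57 -145.68  185.42] edge-rim -11.88 F [ 0.3  0.4 -1.3] M [-0.06  0.05 -0.01] t 18.41
0.1840 p [ 560.56 -145.7   183.91] edge-rim -13.39 F [ 0.4  1.  -0.5] M [-0.08  0.03  0.  ] t 18.66
0.1825 p [ 560.54 -145.7   182.38] edge-rim -14.92 F [-0.2  1.  -0.6] M [-0.09  0.09  0.03] t 18.91
0.1810 p [ 560.73 -145.75  181.12] edge-rim -16.18 F [0.5 0.2 1.3] M [-0.11 -0.09  0.01] t 19.16
0.1795 p [ 560.76 -145.75  179.74] edge-rim -17.56 F [0.5 0.7 2.1] M [-0.1   0.05  0.02] t 19.41
0.1780 p [ 560.78 -145.74  178.3 ] edge-rim -19.00 F [-0.7 -0.3  6.5] M [-0.14  0.09  0.01] t 19.66
```

The cap dropped into the notches with no contact force, and the seal spring was felt from -16.5 mm. Now I press it to just below home and turn clockwise, watching the moment.

Run:
```python
from h import *
m=np.array([.5606,-.1457]);z=.1766
manip.move_l(np.r_[m,z],max_speed=.02);st("press")
for a in [5,15,25,35,45,52,58]:
    manip.move_l(np.r_[m,z],Rz(np.radians(14.2-a)),max_speed=.05);p,f,t=st(f"a{a}")
    if abs(t[2])>.45 or np.linalg.norm(f)>30: print("stop");break
```

```text
press p [ 560.79 -145.75  177.  ] edge-rim -20.30 F [-1.3  0.6  8. ] M [-0.04  0.21 -0.02] t 19.91
a5 p [ 560.88 -145.81  177.1 ] edge-rim -20.20 F [0.3 1.2 8. ] M [-0.02  0.12 -0.06] t 20.16
a15 p [ 560.97 -145.82  177.13] edge-rim -20.17 F [0.5 0.4 8.1] M [-0.12  0.08 -0.01] t 20.48
a25 p [ 560.99 -145.85  177.15] edge-rim -20.15 F [0.8 0.7 7.6] M [-0.15  0.02 -0.04] t 20.81
a35 p [ 561.   -145.85  177.15] edge-rim -20.15 F [0.3 1.  8. ] M [-0.14  0.09 -0.  ] t 21.13
a45 p [ 561.01 -145.85  177.16] edge-rim -20.14 F [0.9 0.3 8.3] M [-0.12  0.03  0.01] t 21.46
a52 p [ 561.01 -145.87  177.16] edge-rim -20.14 F [0.4 1.1 7.3] M [-0.13  0.06 -0.01] t 21.73
a58 p [ 561.03 -145.84  177.18] edge-rim -20.12 F [0.2 0.5 7.3] M [-0.15  0.02 -0.02] t 21.99
```

Run:
```python
from h import *
m=np.array([.5606,-.1457]);z=.1766
clicked=False;mx=0
for a in np.arange(60,96,1.5):
    manip.move_l(np.r_[m,z],Rz(np.radians(14.2-a)),max_speed=.05);p,f,t=st(f"a{a}")
    R=manip.current_tcp_rot();print("   yaw turned",round(14.2-np.degrees(np.arctan2(R[1,2],R[0,2])),2))
    mx=max(mx,t[2])
    if np.linalg.norm(f)>35: print("stopF");break
    if mx>.35 and t[2]<-.12: print("click felt");clicked=True
    if clicked and t[2]>-.06: print("seated");break
```

```text
a60.0 p [ 561.01 -145.83  177.16] edge-rim -20.14 F [0.5 0.9 8. ] M [-0.13  0.06  0.04] t 22.24
   yaw turned 60.01
a61.5 p [ 561.01 -145.83  177.16] edge-rim -20.14 F [-0.2  0.5  8. ] M [-0.17  0.02  0.03] t 22.49
   yaw turned 61.5
a63.0 p [ 561.02 -145.84  177.18] edge-rim -20.12 F [1.2 0.9 8.2] M [-0.09  0.04  0.09] t 22.74
   yaw turned 63.0
a64.5 p [ 561.   -145.84  177.17] edge-rim -20.13 F [-0.5  2.4  8.1] M [-0.15  0.02  0.04] t 22.99
   yaw turned 64.5
a66.0 p [ 561.01 -145.85  177.15] edge-rim -20.15 F [-0.5  0.3  8. ] M [-0.15  0.04  0.07] t 23.24
   yaw turned 66.0
a67.5 p [ 560.99 -145.84  177.15] edge-rim -20.15 F [0.1 0.2 7.3] M [-0.16  0.11  0.1 ] t 23.49
   yaw turned 67.5
a69.0 p [ 561.17 -145.82  177.22] edge-rim -20.08 F [1.  1.6 8. ] M [-0.06 -0.08  0.12] t 23.74
   yaw turned 69.0
a70.5 p [ 561.33 -145.79  177.2 ] edge-rim -20.10 F [1.7 0.5 7.1] M [-0.04 -0.27  0.22] t 23.99
   yaw turned 70.49
a72.0 p [ 561.37 -145.77  177.22] edge-rim -20.08 F [3.  0.9 6.1] M [ 0.04 -0.35  0.36] t 24.24
   yaw turned 71.97
a73.5 p [ 561.39 -145.77  177.24] edge-rim -20.06 F [3.1 1.  6.7] M [-0.   -0.33  0.49] t 24.49
   yaw turned 73.46
a75.0 p [ 561.34 -145.76  177.28] edge-rim -20.02 F [2.1 1.5 7.1] M [ 0.   -0.24 -0.03] t 24.74
   yaw turned 75.01
a76.5 p [ 561.38 -145.76  177.29] edge-rim -20.01 F [3.2 1.4 8. ] M [ 0.04 -0.3  -0.05] t 24.99
   yaw turned 76.51
a78.0 p [ 561.38 -145.75  177.31] edge-rim -19.99 F [1.5 0.6 7.1] M [ 0.05 -0.31  0.06] t 25.24
   yaw turned 78.0
a79.5 p [ 561.22 -145.84  177.24] edge-rim -20.06 F [ 0.8 -0.2  8.4] M [-0.02 -0.13 -0.13] t 25.49
   yaw turned 79.52
click felt
a81.0 p [ 561.19 -145.82  177.24] edge-rim -20.06 F [ 1.1 -0.3  7.5] M [-0.03 -0.07 -0.13] t 25.74
   yaw turned 81.02
click felt
a82.5 p [ 561.19 -145.81  177.22] edge-rim -20.08 F [1.3 1.1 7.7] M [-0.02 -0.15  0.04] t 25.99
   yaw turned 82.51
seated
```

The moment climbed to 0.49 N·m at 73.5° and collapsed at 75°, which looks like a click. To rule out the rib slipping in the jaws, I'll look and then turn a few degrees more, where the stop should come again at about 86°.

Run:
```python
from h import *
m=np.array([.5606,-.1457]);z=.1766
cal,p,d=shot("wrist","w_click");cv2.imwrite("pics/w_clickc.png",cv2.resize(p[160:360,180:380,::-1],None,fx=3,fy=3))
for a in np.arange(84,93.1,1.5):
    manip.move_l(np.r_[m,z],Rz(np.radians(14.2-a)),max_speed=.05);q,f,t=st(f"a{a}")
    if t[2]>.25: break
```

```text
a84.0 p [ 561.15 -145.82  177.21] edge-rim -20.09 F [0.7 0.8 7.4] M [-0.1  -0.15 -0.01] t 26.29
a85.5 p [ 561.12 -145.84  177.19] edge-rim -20.11 F [1.5 0.9 7.5] M [-0.12 -0.01  0.02] t 26.54
a87.0 p [ 561.2  -145.84  177.23] edge-rim -20.07 F [0.8 0.4 6.9] M [-0.03 -0.16  0.11] t 26.79
a88.5 p [ 561.33 -145.78  177.25] edge-rim -20.05 F [1.6 1.3 6.4] M [-0.01 -0.3   0.33] t 27.04
```

View pics/w_clickc.png

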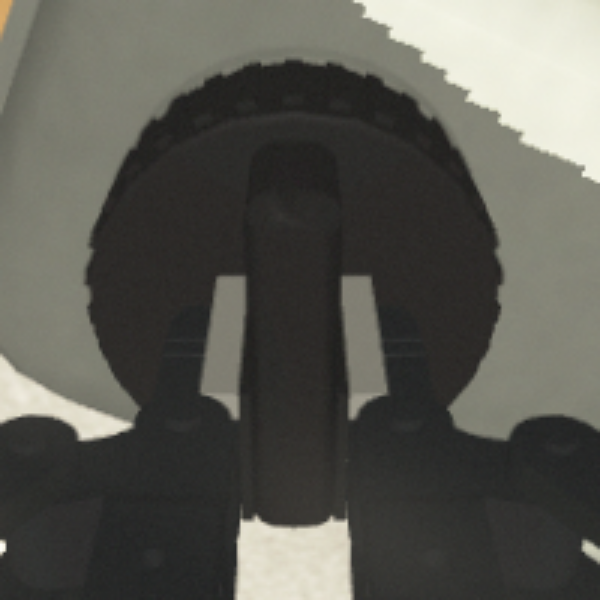

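The rib is still straight between the pads, and the stop came again at about 87°, one tooth (18°) on from the first. That confirms exactly one click. I'll relax the twist, take off the push, release and check.

Run:
```python
from h import *
m=np.array([.5609,-.1458]);R=Rz(np.radians(14.2-86))
manip.move_l(np.r_[m,.1773],R,max_speed=.05);st("relax")
manip.set_gripper(.5);st("open")
manip.move_l(np.r_[m,.25],max_speed=.1);st("up")
manip.move_l(np.r_[m+R[:2,2]*.06,.30],max_speed=.15)
cal,p,d=shot("wrist","w_end");P=cloud(cal,d,True)
s=(np.hypot(P[...,0]-m[0],P[...,1]-m[1])<.045)&(P[...,2]>.188)&(P[...,2]<.207);Q=P[s]
print("rib top",np.median(Q[:,2]),"expect .197",cv2.minAreaRect((Q[:,:2]*1000).astype(np.float32)))
w,V=np.linalg.eigh(np.cov(Q[:,:2].T));print("ribyaw",np.degrees(np.arctan2(V[1,1],V[0,1])),"expect",14.2-86)
s=(np.hypot(P[...,0]-m[0],P[...,1]-m[1])<.034)&(P[...,2]>.165)&(P[...,2]<.180);Q=P[s]
A=np.c_[Q[:,:2]-m,np.ones(len(Q))];print("disc plane",np.linalg.lstsq(A,Q[:,2],rcond=None)[0],"expect z .173")
print(fit(cal,p,m,.171,[36,36.5])[-1])
cv2.imwrite("pics/o_end.png",ortho(cal,p,d,m,.173)[:,:,::-1])
shot("top","t_end")
for o in["carburettor","piston","spanner"]:
    r=manip.look_for("top",o);print(o,[np.round(x["at"],4).tolist() for x in r[:1]])
print(manip.current_time())
```

```text
relax p [ 561.34 -145.81  177.63] edge-rim -19.67 F [3.  1.  6.6] M [ 0.02 -0.36  0.05] t 27.29
open p [ 560.68 -145.8   177.05] edge-rim -20.25 F [1.3 1.2 0.5] M [-0.14  0.    0.01] t 27.7
up p [ 560.59 -145.68  249.32] edge-rim 52.02 F [-0.5  0.6  0.8] M [-0.1   0.02  0.04] t 28.57
rib top 0.19740283480875243 expect .197 ((561.0960693359375, -146.31687927246094), (14.299553871154785, 61.28736114501953), 18.448925018310547)
ribyaw 107.91635390700215 expect -71.8
disc plane [0.00042327 0.00058885 0.17373828] expect z .173
(np.float64(12.0), 36.5, np.float64(0.56115), np.float64(-0.14555))
carburettor [[0.6588, 0.4059, 0.0555]]
piston [[0.7061, 0.2371, 0.0546]]
spanner [[0.5154, -0.4005, 0.0086]]
29.4917
```

View pics/w_end.png

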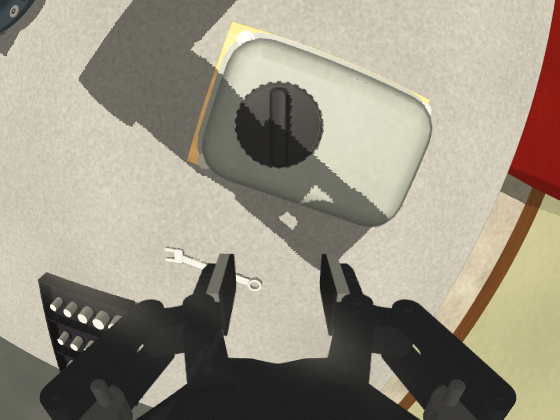

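The final view shows the cap seated on the neck with its rib 86.3° past the notch line (68° + 18°), level, and the jaws clear. The spanner reading is 18 mm off the first one, probably because the arm hides part of it. The fingers never went below 0.17 m on that side. Handing in.

Run:
```python
from h import *
manip.sign_off();print(manip.current_time())
```

```text
the job is handed in; nothing more can be done
the job is handed in; nothing more can be done
```

The cap is back on the filler neck, turned one click, and released. I handed the job in at about 29.5 s of the 67 s allowed.

- **Fitting:** I saw the notch line at about 14° and lined the rib up with it. The lugs dropped in with no measurable contact force. I then pressed the seal down to 20 mm below the rim at about 8 N and turned clockwise.
- **Click:** The stop came at about 68°. The moment rose to 0.49 N·m at 73.5° and collapsed at 75°, which was the click. The stop came again at about 87°, one tooth further on, so I stopped there.
- **Last checks:**
  - The rib sits 86.3° past the notch line, which matches 68° plus one 18° click.
  - The rib top is at 197.4 mm, so the cap's lower edge is about 19.6 mm below the rim (home is 20 mm; at least 18.5 mm needed).
  - It is centred to within about 1 mm and level to under 0.001 rad.
  - The jaws are clear of it.
- **Disagreement:** At the end the network put the spanner 18 mm from its first reading. I took this for the arm hiding part of it in the top view but did not check further. The fingers never went below 0.17 m on that side. The carburettor and piston readings changed by 4 mm or less.

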